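# Lever up the chute flap and let the pipe roll out

### The arm

A 6-joint arm with a two-finger parallel gripper is mounted at the origin on a cart in front of the work surface, level with it; the furniture and walls round the work are solid. World frame = base frame: x ahead of the robot, y to its left, z up, the work surface at z = 0. Lengths are in m, angles in rad, forces in N, time in s.
With the tool pointing down it reaches from about 0.375 to 0.75 m from the base axis. Payload 9 kg.
Tool frame: the origin (TCP) lies midway between the tips of the shut fingers; the grasp point (between the pads) lies 19 mm behind it; z points along the fingers, y is the line along which they close (so a half turn about z gives the same grasp; the last joint's range is limited). The gripper opens to 85 mm and grips with 20 to 120 N. Pads are 22 mm wide; open, the fingers measure 114 mm over their backs; the gripper's body (76 mm by 85 mm) begins 54 mm behind the grasp point. The pads swing forward as they close: fully open they stand 13 mm farther back than shut.
Start: joints at [-1.356, 0.104, 0.097, 1.564, 0, 1.353], TCP at [0.252, -0.545, 0.231] pointing down, gripper open.
Joint ranges: [-2.99, 2.99], [-0.84, 1.86], [-1.1, 1.16], [-1.84, 2.11], [-1.51, 1.56], [-3.14, 3.14]. Speed limits (rad/s): [2.22, 2.22, 2.57, 3.14, 3.14, 3.14].

### API

Orientations are given as a rotation vector (axis times angle).
In Python, from station import robot gives the robot as it stands.
- The arm moves only by the shell command python3 -m creep 'ROWS' [OPENING] [FORCE]. ROWS is JSON, a list of rows, each a list of 4 numbers: the shift along the world's x, y, z in m, then the turn about the world's z in degrees. In form: [[dx, dy, dz, roll], ...]. A call has 1 to 12 rows; each row shifts and turns the commanded pose from where the row before left it; what a row does not reach is not made up. A row lasts 1/8 s, in which the tool goes at most 62.5 mm and 10.7 degrees, less where a joint would pass 70% of its speed; a pose out of reach is approached as far as the arm can. A call is refused whole if a number of a shift passes 0.0625 or a number of a turn 10.7, either way. A call with a gripper value outside its range is refused whole. OPENING is the finger opening in m, from 0 to 0.0854, set as the call begins (- or left out, the last holds). The fingers move at their own pace and stop on an object; FORCE is the grip in N (left out, the last holds). Time passes only in rows, so rows that do not move let the fingers close. It gives the time, the measured TCP pose, the force, the opening and the grip force at its end, in the units of the state.
- robot.state(): the state, without advancing time (a new reading comes with each control period).
- robot.grab_frame(name): name is "scene" or "top"; returns a dict with "pixels" (400x640x3 uint8, red, green, blue), "range_z" (400x640 float32, m along the optical axis (not along the pixel's ray), 0 where there is no reading), "mtx" (3x3 intrinsics, pixels), "world_from_camera" (4x4, takes a point from camera to world coordinates). Camera axes: x right, y down, z forward; pixel columns grow to the right and rows downward; lengths in m; the calibration is good to about 2 mm. A picture is of the moment at which its call begins.
- robot.sign_off(): hands the job in; it is judged then, once.
Trained networks look in a picture, given as the dict that the camera call returned (one of the last four; its "shot" number tells which), for a name from the list of things; names that differ only in an ending like _2 or _b are one class to them, and where a whole thing is asked for, a point or a joint stands for the part that bears it (a point fixed in the world has none). Each returns a list of dicts, best first, with "p" (0 to 1); they miss things now and then, are a little off and sometimes report something else, mostly with a low value. They report only what shows in the picture. A call takes as long as a camera call.
- robot.spot_in(picture, thing): "extent" ([centre column, centre row, width, height] in pixels, round what is visible of it).
- robot.cut_out(picture, thing): "pixels" (400x640 bool, what is visible of it) and "extent" ([centre column, centre row, width, height] in pixels, round what is visible of it).
- robot.tip_of(picture, thing): "uv" ([column, row] in pixels: a listed point, or the origin of a listed thing).
The state is a dict: "time": time; "joint_pos": joint angles; "joint_vel": joint speeds; "joint_torque": joint torques, N m; "eef_pos": TCP position; "eef_rot": TCP orientation; "ft_force": force on the tool from outside, world axes, zero at the start; "wrist_torque": the same for the moment, N m; "grip_width": opening from 0.0 (shut) to 1.0 (fully open); "grasp_force": force on a finger pad.
Only numpy, scipy, OpenCV 4.12 (cv2) and the standard library are available. Lean on these libraries where they do the work, as an engineer would, in place of code of your own. Each camera call takes 0.05 s, during which the arm holds its last target. There are 200 camera calls.

### The job

Press down the yellow pad on the long end of the lever with the fingertips, so that its short end raises the heavy steel flap and the red pipe rolls out from under it to the bottom end of the chute. Then let the lever come back up gently, without letting the flap slam, until the flap is fully shut, and move clear. Do not grasp or lift the lever out of its fork, and do not touch the flap or the pipe or disturb the things lying around.

Things in the scene. Friction and masses are not known exactly. Their poses are not given: they have to be found in the camera images.
- dispenser: Gravity chute fixed to the bench: grey base 280 x 215 x 24 mm, blue walls, sloping floor. Origin 16 mm above the bench, mid-chute (base: x -140..140, y -77..138 mm). +x points uphill to the flap's hinge, -x to the open catch end, +y to the lever's side. Floor height 36 mm + 0.2 x; end wall's inner face x = -130 mm. Heights (z): catch walls 47, fork 112, shut flap 95 mm.
- flap (a joint): Angle of the heavy dark steel flap (about 2 kg, no spring, falls shut by itself) over the uphill part of the chute: 0 shut, growing as its front edge rises, up to 0.9 rad. Hinge along the chute's y at x = 124, z = 90 mm. The pipe passes under the lip from about 0.14 rad, well free at 0.3 rad. A flap lowered on the pipe jams.
- flap_edge (a point): Middle of the top front edge (yellow stripe) of the flap, 129 mm from the hinge; axes as the dispenser's when shut. The flap is a plate 120 mm along the chute x 122 mm wide x 10 mm thick, with a lip 6 mm thick turned down 44 mm at this edge and an ear on the +y side, under which the lever's roller lies.
- lever: Loose steel lever 275 x 18 x 10 mm resting by a brass cross pin in an open-topped blue fork. Origin on the pin, at x -65, y 105, z 96 mm of the dispenser; axes as the dispenser's at rest. Short arm 92 mm uphill to a roller under the flap's ear; long arm 175 mm downhill, sloping up 0.2 rad at rest. A push of 6 to 14 N on the long end lifts the flap, whose weight returns the lever.
- lever_pad (a point): Centre of the top of the yellow press pad (32 mm along the lever x 28 mm wide) on the lever's long end, about 161 mm above the bench at rest. Pushed straight down 30 mm it raises the flap to about 0.15 rad, 65 mm to 0.34 rad, 80 mm to 0.42 rad (no need for more); nothing is below it but the bench.
- press_pad: The yellow press pad fixed on top of the lever's long end, 32 x 28 x 8 mm, its top 13 mm above the bar. Its frame is the lever's (origin on the pin, not in the pad): use lever_pad for its place.
- pipe: Cut red pipe, 24 mm in diameter, 110 mm long, 0.15 kg, lying across the chute behind the flap's lip; it rolls freely downhill. Origin on its outer surface (it turns as the pipe rolls), its y axis along the pipe.
- pipe_mid (a point): Centre of the red pipe. It starts near x = 13 mm, z = 51 mm of the dispenser and comes to rest at the end wall near x = -118 mm, z = 25 mm.
- grease: Red grease pot with a white lid, 49 mm across, 41 mm high, beside the chute: leave alone. Origin under its centre.
- shaft: Gear shaft with two pinions, 98 mm long, 28 mm high, lying in front of the chute: leave alone. Origin under its centre.
- carton: Small white carton, 42 x 50 x 40 mm high, beside the chute: leave alone. Origin under its centre.

How it is judged:
On the way, in this order (a step that is already met when the one before it is completed fails the run):
1. the flap is raised by pressing the yellow pad with the fingers (over 0.06 rad, push over 1 N) (value of joint flap above 0.06 rad and contact force between the fingers and press_pad above 1 N).
2. the pipe has rolled out to the catch end of the chute (x of pipe_mid in the frame of dispenser below -0.07 m and z of pipe_mid in the frame of dispenser below 0.05 m), for 0.1 s.
At the end, for the whole second after the job is handed in: The flap is shut (within 0.03 rad), the red pipe lies still in the bottom end of the chute (its centre within 40 mm of the end wall, inside the walls), and the lever rests in its fork with its long end up again (pad over 140 mm above the bench) (value of joint flap below 0.03 rad and x of pipe_mid in the frame of dispenser between -0.13 and -0.09 m and z of pipe_mid in the frame of dispenser below 0.045 m and y of pipe_mid in the frame of dispenser between -0.06 and 0.06 m and linear speed of each of pipe, lever below 0.03 m/s and z of lever in the frame of dispenser between 0.088 and 0.1 m and z of lever_pad in the frame of dispenser above 0.124 m); the robot touches nothing.
It fails at once if the robot touches the flap (contact force between any of the fingers, the arm and flap above 0.5 N).
It fails at once if the robot touches the pipe (contact force between any of the fingers, the arm and pipe above 0.3 N).
It fails at once if the lever is lifted: its pin leaves the fork, or its long end is raised more than 15 mm above its rest (z of lever in the frame of dispenser above 0.103 m or z of lever_pad in the frame of dispenser above 0.161 m).
It fails at once if the flap slams: it falls faster than 1.5 rad/s (velocity of joint flap below -1.5 rad/s).
It fails at once if a bystander (grease pot, shaft, carton) is moved more than 15 mm (distance of any of grease, shaft, carton from where it was at the start of the episode above 0.015 m).
It also fails if it takes over 32 s, if anything falls off the work surface, if the arm or the gripper's body presses on something with over 40 N, if the wrist force passes 120 N, or if a joint passes its speed limit or range.

## Working session

There is one attempt and no reset: what is moved stays moved. The work goes in short steps, Python scripts to look and compute and a shell command to move; the robot and the scene stay as the last step left them, time stands still between calls to the robot, and variables do not carry over. Pictures are saved under pics/ and viewed, at most 10 in all, crops included, and the job is handed in when it is done.

```bash
mkdir -p pics
cat > h.py <<'E'
from station import robot
import numpy as np, cv2
def pt(f,u,v,r=2):
    u,v=int(round(u)),int(round(v))
    w=f["range_z"][v-r:v+r+1,u-r:u+r+1]; d=np.median(w[w>0])
    p=np.linalg.inv(f["mtx"])@[u,v,1]*d
    return (f["world_from_camera"]@np.r_[p,1])[:3]
E
python3 - <<'E'
from h import *
np.set_printoptions(precision=3,suppress=True)
s=robot.state(); print(s)
ims=[]
for n in("scene","top"):
    f=robot.grab_frame(n); ims.append(f["pixels"])
    for t in("lever_pad","flap_edge","pipe_mid","dispenser","lever","grease","shaft","carton"):
        r=robot.tip_of(f,t)[:2]
        for q in r: print(n,t,round(q["p"],2),np.array(q["uv"]),pt(f,*q["uv"]))
    c=robot.cut_out(f,"press_pad")
    if c:
        m=c[0]["pixels"]; vs,us=np.nonzero(m); P=np.array([pt(f,u,v,0) for u,v in zip(us,vs) if f["range_z"][v,u]>0]); print(n,"pad mask",c[0]["p"],c[0]["extent"],np.median(P,0),P.min(0),P.max(0))
    cv2.imwrite(f"pics/{n}0.png",f["pixels"][:,:,::-1])
E
```

```text
{'time': 0.0, 'joint_pos': array([-1.356,  0.105,  0.096,  1.564,  0.   ,  1.353]), 'joint_vel': array([ 0.   ,  0.001,  0.001,  0.   , -0.001,  0.002]), 'joint_torque': array([ -0.   , -55.693,  50.365,   0.017,  -0.   ,  -0.   ]), 'eef_pos': array([ 0.252, -0.544,  0.231]), 'eef_rot': array([-3.067, -0.674, -0.   ]), 'ft_force': array([-0.499, -0.423,  0.649]), 'wrist_torque': array([-0.015, -0.006,  0.002]), 'grasp_force': 0.0, 'grip_width': 1.0015429233941728}
scene lever_pad 0.62 [281.9 229.1] [ 0.464 -0.281  0.163]
scene flap_edge 0.65 [334.3 194.5] [ 0.659 -0.1    0.109]
scene pipe_mid 0.57 [334.5 196.5] [ 0.654 -0.11   0.11 ]
scene pipe_mid 0.44 [337.7 293.1] [ 0.563 -0.344  0.007]
scene dispenser 0.82 [334.8 226.1] [ 0.641 -0.146  0.044]
scene lever 0.75 [333.4 195.5] [ 0.652 -0.108  0.11 ]
scene lever 0.62 [281.9 228.7] [ 0.464 -0.281  0.163]
scene grease 0.77 [268.1 240.5] [ 0.479 -0.087  0.008]
scene shaft 0.9 [338.1 295.1] [ 0.56  -0.349  0.007]
scene carton 0.63 [262.  213.7] [0.495 0.022 0.021]
top lever_pad 0.82 [373.5 277.9] [ 0.464 -0.267  0.162]
top flap_edge 0.84 [306.2 193.5] [ 0.655 -0.114  0.083]
top pipe_mid 0.58 [245.9 257.8] [0.501 0.03  0.041]
top dispenser 0.83 [307.2 198.5] [ 0.651 -0.115  0.052]
top lever 0.59 [307.7 195.3] [ 0.659 -0.117  0.052]
top grease 0.69 [285.6 264.9] [ 0.486 -0.068  0.042]
top shaft 0.75 [392.6 229.5] [ 0.579 -0.333  0.022]
top carton 0.66 [245.3 257.6] [0.501 0.033 0.041]
top carton 0.37 [393.7 235.1] [ 0.566 -0.335  0.025]
top pad mask 0.63 [375.4, 274.5, 13.9, 17.6] [ 0.47  -0.271  0.163] [ 0.456 -0.288  0.152] [ 0.487 -0.255  0.168]
```

View pics/scene0.png

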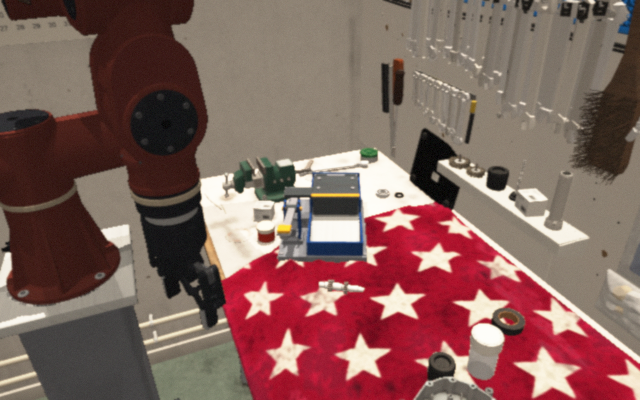

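View pics/top0.png

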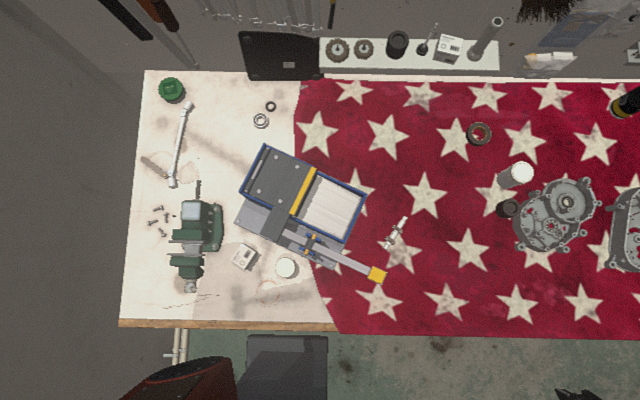

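The scene view shows the pad at about (285,229). In the top view the pad is at (377,275), the flap stripe at (302,190), the pot at (287,267), the carton at (245,257) and the shaft at (396,233). Next I'll measure the pad from its colour in both views.

```bash
cat >> h.py <<'E'
def yel(f,c,r=16):
    hsv=cv2.cvtColor(f["pixels"],cv2.COLOR_RGB2HSV); m=cv2.inRange(hsv,(18,120,90),(35,255,255))
    k=np.zeros_like(m); cv2.circle(k,c,r,255,-1); vs,us=np.nonzero(m&k)
    P=np.array([pt(f,u,v,0) for u,v in zip(us,vs) if f["range_z"][v,u]>0])
    return us.mean(),vs.mean(),P
E
python3 - <<'E'
from h import *
np.set_printoptions(precision=3,suppress=True)
for n,c in(("scene",(285,229)),("top",(377,275))):
    f=robot.grab_frame(n); u,v,P=yel(f,c); P=P[P[:,2]>.15]
    print(n,u,v,len(P),P.mean(0),np.percentile(P,[3,97],axis=0))
    if n=="top":
        u,v,Q=yel(f,(302,190),25); print("edge",Q.mean(0)); w=np.linalg.svd(Q[:,:2]-Q[:,:2].mean(0))[2][0]; print(w, np.degrees(np.arctan2(w[1],w[0])))
        c=robot.cut_out(f,"pipe"); print([(x['p'],x['extent']) for x in c])
E
```

```text
scene 283.7281553398058 228.5242718446602 103 [ 0.468 -0.278  0.161] [[ 0.455 -0.291  0.158]
 [ 0.483 -0.26   0.165]]
top 376.51231527093597 274.82758620689657 203 [ 0.471 -0.272  0.163] [[ 0.456 -0.288  0.159]
 [ 0.485 -0.257  0.166]]
edge [ 0.66  -0.107  0.113]
[-0.915  0.404] 156.192047055098
[(0.71, [300.1, 205.9, 132.1, 126.2])]
```

```bash
python3 -m creep '[[0.03,0.03,0,0],[0.03,0.04,0,0],[0.03,0.04,0,0],[0.03,0.04,0,0],[0.03,0.04,0,0],[0.03,0.04,0,0],[0.02,0.03,0,0],[0,0,0,0]]' 0 20
```

```text
time: 2.15
eef_pos: [0.4527, -0.2829, 0.2315]
eef_rot: [3.067, 0.68, 0.0]
ft_force: [-0.2, -0.3, 0.1]
grip_width: -0.0
grasp_force: 0.0
```

```bash
python3 -m creep '[[0.017,0.008,-0.02,0],[0,0,-0.02,0],[0,0,-0.015,0],[0,0,-0.008,0],[0,0,-0.008,0],[0,0,-0.006,0],[0,0,0,0]]'
python3 - <<'E'
from h import *
f=robot.grab_frame("scene");g=robot.grab_frame("top")
a=cv2.resize(f["pixels"][150:270,230:390],None,fx=5,fy=5)[:300*2,:400*2]
b=cv2.resize(g["pixels"][140:300,230:430],None,fx=3,fy=3)
cv2.imwrite("pics/a1.png",a[:,:,::-1]);cv2.imwrite("pics/b1.png",b[:,:,::-1])
E
```

```text
time: 3.02
eef_pos: [0.4687, -0.2781, 0.1555]
eef_rot: [3.066, 0.673, 0.0]
ft_force: [-1.4, -2.3, 5.9]
grip_width: -0.001
grasp_force: 2.8
```

View pics/a1.png

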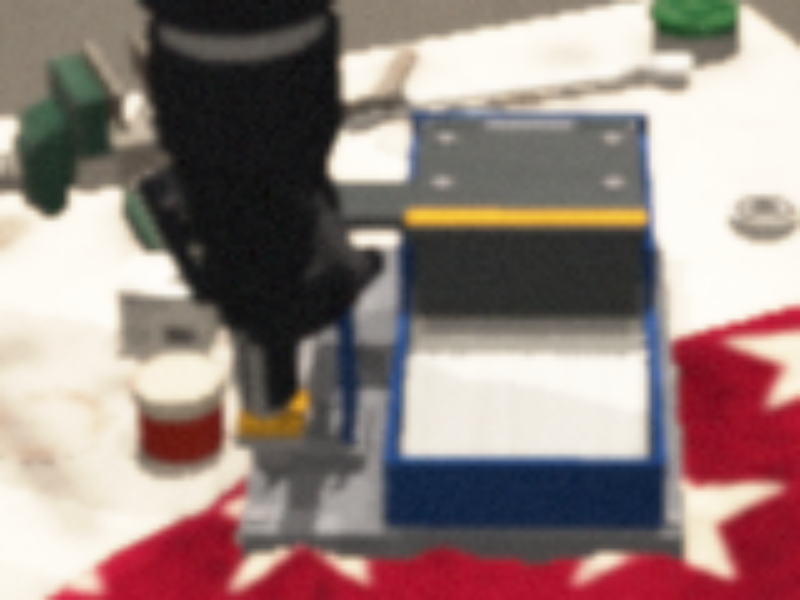

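The fingertips rest on the pad (about (270,410) in the crop) with roughly 6 N, and the flap is still shut. Now I'll press it down.

```bash
python3 -m creep '[[0,0,-0.005,0],[0,0,-0.007,0],[0,0,-0.008,0],[0,0,-0.008,0],[0,0,-0.008,0],[0,0,-0.008,0],[0,0,-0.008,0],[0,0,-0.008,0],[0,0,-0.006,0],[0,0,-0.003,0],[0,0,0,0],[0,0,0,0]]'
python3 - <<'E'
from h import *
f=robot.grab_frame("scene")
a=cv2.resize(f["pixels"][150:270,230:390],None,fx=5,fy=5)
cv2.imwrite("pics/a2.png",a[:,:,::-1])
E
```

```text
time: 4.62
eef_pos: [0.4693, -0.2783, 0.0869]
eef_rot: [3.065, 0.673, 0.002]
ft_force: [-0.2, -2.6, 5.6]
grip_width: 0.0
grasp_force: 3.1
```

View pics/a2.png

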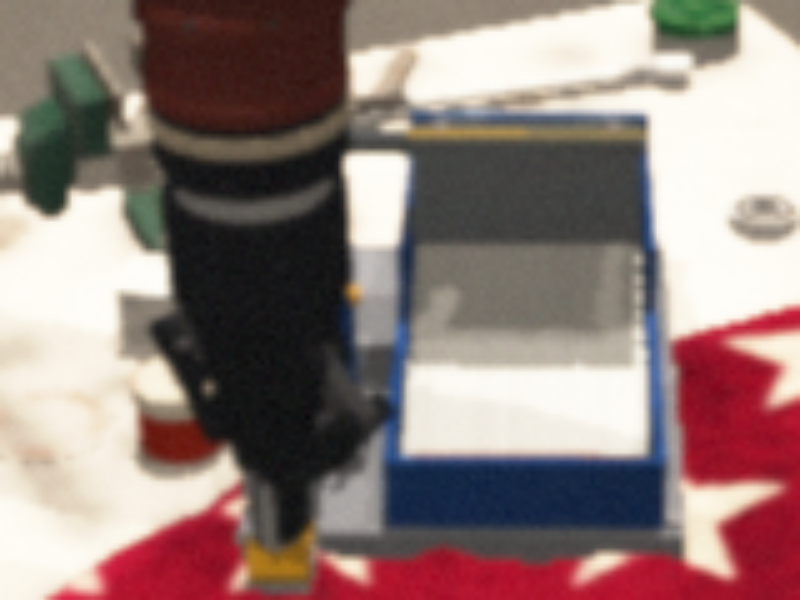

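The flap stands raised and there is no pipe under it. A thin red line shows at the end wall (about (540,459) in the crop). I'll confirm with the top view.

Run:
```python
from h import *
g=robot.grab_frame("top")
b=cv2.resize(g["pixels"][140:300,230:430],None,fx=3,fy=3)
cv2.imwrite("pics/b2.png",b[:,:,::-1])
for q in robot.tip_of(g,"pipe_mid")[:2]: print(q,pt(g,*q["uv"]))
```

```text
{'uv': [346.9, 216.8], 'p': 0.81} [ 0.60570388 -0.2144744   0.05263558]
```

View pics/b2.png

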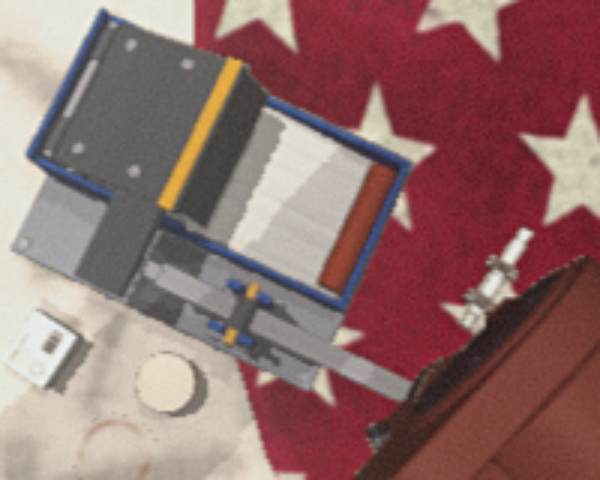

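The pipe lies at the end wall (about (357,230) in the crop). Now I'll lower the flap gently by easing the lever up.

```bash
python3 -m creep '[[0,0,0.003,0],[0,0,0.005,0],[0,0,0.006,0],[0,0,0.006,0],[0,0,0.006,0],[0,0,0.006,0],[0,0,0.006,0],[0,0,0.006,0],[0,0,0.006,0],[0,0,0.005,0],[0,0,0.004,0],[0,0,0.003,0]]'
python3 -m creep '[[0,0,0.003,0],[0,0,0.003,0],[0,0,0.003,0],[0,0,0.002,0],[0,0,0.002,0],[0,0,0.002,0],[0,0,0.002,0],[0,0,0.002,0],[0,0,0.003,0],[0,0,0.004,0],[0,0,0.006,0],[0,0,0,0]]'
```

```text
time: 6.28
eef_pos: [0.4691, -0.2755, 0.1476]
eef_rot: [-3.066, -0.676, -0.002]
ft_force: [2.1, 4.1, 5.3]
grip_width: -0.001
grasp_force: 2.8
time: 7.78
eef_pos: [0.4689, -0.277, 0.1801]
eef_rot: [3.067, 0.674, 0.001]
ft_force: [0.1, 0.6, 1.2]
grip_width: -0.001
grasp_force: 0.0
```

```bash
python3 -m creep '[[0,0,0.02,0],[0,0,0.03,0],[0,0,0.03,0],[-0.02,-0.04,0.02,0],[-0.02,-0.04,0,0],[-0.02,-0.04,0,0],[-0.02,-0.04,0,0],[-0.02,-0.03,0,0],[0,0,0,0],[0,0,0,0]]'
python3 - <<'E'
from h import *
g=robot.grab_frame("top")
b=cv2.resize(g["pixels"][140:300,230:430],None,fx=3,fy=3)
cv2.imwrite("pics/b3.png",b[:,:,::-1])
u,v,P=yel(g,(377,275)); P=P[P[:,2]>.1]; print("pad",len(P),P.mean(0)); print("edge",yel(g,(302,190),25)[2].mean(0))
E
```

```text
time: 9.02
eef_pos: [0.3689, -0.4664, 0.2802]
eef_rot: [3.068, 0.674, 0.001]
ft_force: [-0.3, -0.1, 0.4]
grip_width: 0.003
grasp_force: 0.0
pad 195 [ 0.47045242 -0.27260406  0.16266746]
edge [ 0.65949619 -0.10693146  0.11263368]
```

View pics/b3.png

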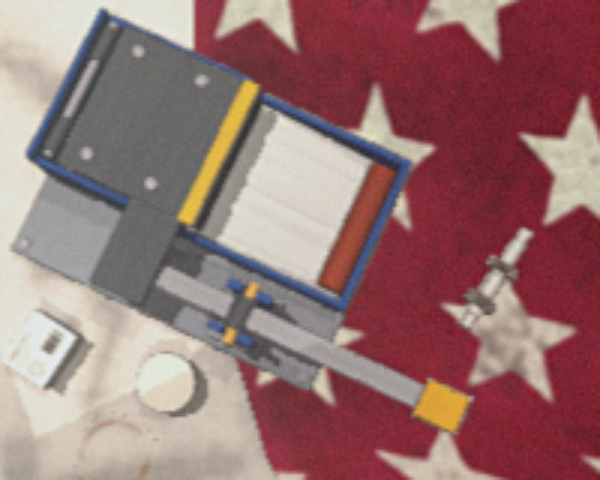

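The flap is shut, with its stripe at about (220,152) in the crop and its height the same as at the start. The pipe is at the end wall (357,230), and the pad is back up (443,405), also at its starting height. The arm is clear, so I'll hand in.

```bash
python3 -c "from station import robot; print(robot.sign_off())"
```

```text
the job is handed in; nothing more can be done
None
```

The job is handed in: the pipe rolled to the end wall, the flap was lowered gently until shut, the lever is back up at its rest height, and the arm is clear; no pass/fail result was returned.

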